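# Check a pair of model columns in the length gauge and rack them

## Robot

A 6-joint arm with a two-finger parallel gripper is mounted at the origin on the work surface. World frame = base frame: x ahead of the robot, y to its left, z up, the work surface at z = 0. Lengths are in m, angles in degrees, forces in N, time in s.
With the tool pointing down it reaches from about 0.425 to 0.925 m from the base axis. Payload 12.5 kg.
Tool frame: the origin (TCP) lies at the very end of the fingers, on their centre line; the grasp point (between the pads) lies 19 mm behind it; z points along the fingers, y is the line along which they close (so a half turn about z gives the same grasp; the last joint's range is limited). The gripper opens to 85 mm and grips with 20 to 120 N. Pads are 22 mm wide; open, the fingers measure 114 mm over their backs; the gripper's body (76 mm by 85 mm) begins 54 mm behind the grasp point. The pads swing forward as they close: fully open they stand 13 mm farther back than shut.
Start: joints at [67.632, 28.126, 89.318, -0, 62.55, -6.05], TCP at [0.176, 0.6, 0.231] pointing down, gripper open.
Joint ranges: [-177.58, 177.58], [-47.91, 125.51], [2.72, 160], [-65.01, 245.01], [3.68, 167.84], [-153.87, 153.87]. Speed limits (degrees/s): [127.2, 127.2, 159.86, 180, 180, 180].

## Interface

Orientations are given as [roll, pitch, yaw] about the fixed x, y, z axes, in that order (R = Rz(yaw) Ry(pitch) Rx(roll)).
In Python, from workcell import manip, imaging, job_done gives the robot as it stands.
- The arm moves only by the shell command python3 -m creep 'ROWS' [FORCE]. ROWS is JSON, a list of rows, each a list of 3 entries, a list of its own where there are three numbers: the opening, from 0 (shut) to 1 (fully open), then the shift along the tool's x, y, z in mm, then the turn, a rotation vector about the tool's x, y, z in degrees. A call has 1 to 20 rows; each row shifts and turns the commanded pose from where the row before left it, along the tool's axes as they then stand; what a row does not reach is not made up. A row lasts 1/12 s, in which the tool goes at most 41.7 mm and 7.16 degrees, less where a joint would pass 70% of its speed; a pose out of reach is approached as far as the arm can. A call with a gripper value outside its range is refused whole. The fingers move at their own pace and stop on an object; FORCE is the grip in N (left out, the last holds). Time passes only in rows, so rows that do not move let the fingers close. It gives the time, the measured TCP pose, the force, the opening and the grip force at its end, in the units of the state.
- manip.state(): the state, without advancing time (a new reading comes with each control period).
- imaging.snapshot(name): name is "scene" or "top" or "wrist"; returns a dict with "pixels" (420x560x3 uint8, red, green, blue), "depth" (420x560 float32, m along the optical axis (not along the pixel's ray), 0 where there is no reading), "fx", "fy", "cx", "cy" (pixels), "rvec" (rotation vector, rad) and "tvec" (3), from world to camera coordinates, as OpenCV has them. Camera axes: x right, y down, z forward; pixel columns grow to the right and rows downward; lengths in m; the calibration is good to about 2 mm. A picture is of the moment at which its call begins.
- job_done(): hands the job in; it is judged then, once.
The state is a dict: "t": time; "joint_positions": joint angles; "qvel": joint speeds; "joint_torque": joint torques, N m; "tool_pos": TCP position; "ee_rot": TCP orientation; "contact_force": force on the tool from outside, world axes, zero at the start; "moment": the same for the moment, N m; "width": opening from 0.0 (shut) to 1.0 (fully open); "finger_force": force on a finger pad.
Only numpy, scipy, OpenCV 4.12 (cv2) and the standard library are available. Lean on these libraries where they do the work, as an engineer would, in place of code of your own. Each camera call takes 0.05 s, during which the arm holds its last target. There are 200 camera calls.

## Task

Check the two wooden columns lying side by side in the length gauge: push both fully home against the end block and flip the stop all the way down behind them, so that it closes onto the fence with both columns still home. Finish with the stop flipped back up past upright and both columns dropped end-down into the empty white pot, left standing in it; keep both pots upright and leave the other things on the table where they are.

Things in the scene. Friction and masses are not known exactly. Their poses are not given: they have to be found in the camera images.
- gauge: Length gauge fixed to the table: base board 12 mm high (x -56 to 36, y -116 to 118), low fence, end block, hinged stop. Origin at table height below the front face of the fence, midway along a home column. y runs along the fence towards the flip stop, x from the bed back through the fence (roughly away from the robot), z up. Fence: x 0 to 24, 55 mm high, but only 16 high between y -45 and 45.
- bed (a point): Middle of the finger gap, gauge (-15, 0, 36) mm, at the height of the columns' underside. The columns lie on two bed blocks 36 mm high, x -38 to 0, at y -90 to -45 and y 45 to 88, in a channel 33 mm wide between the fence and a front lip 10 mm high; between the blocks it is open down to the base board (24 mm lower), so fingers can take the columns by their sides. Beyond y = 88 only base board.
- end_face (a point): Point on the steel end block's face where the columns butt, gauge (-15, -90, 43) mm. The block is 16 mm thick, x -38 to 0, 55 mm high; the face looks to the gauge's +y.
- stop (a joint): Flip stop hinge, rad, axis along gauge y: 0 = fully down, closed over the fence; 1.57 = arm upright; 2.6 = laid right back behind the fence (limit). Friction holds it at any angle; about 1 N at the tab moves it. Its face, at gauge y = 92.5 mm, passes 2.5 mm beyond the end of a home column; a column sticking out further keeps it from closing.
- stop_hinge (a point): Hinge axis of the flip stop, at gauge x 12, y 98.5, z 62 mm, in the middle of the arm's width. Two cheeks stand either side of it.
- stop_tab (a point): Middle of the arm in the black tab, 76 mm from the hinge axis; the arm ends at 86. It is a bar 12 mm wide (along gauge y), 10 thick; below it, 13 to 44 mm from the hinge, hangs a tongue 12 mm wide reaching 23.5 mm below the bar's middle line. Fully down, the bar is level and points to gauge -x, the tab in front of the bed.
- col_a: Square beech column 14 x 14 x 180 mm, 18 to 35 g, lying along its own y axis (parallel to the gauge's y) on the bed next to the fence. Origin: middle of its length, centre of the face that is underneath at the start; z up. Home when its end touches the end block (origin at gauge y = 0). It starts 6 to 32 mm short of home, sticking out past the stop's plane.
- col_b: The second column, same as col_a, lying along the front (gauge -x) of it, 1 mm apart, with its own distance from home. The two together are 29 mm wide; they can be pushed and gripped as a pair.
- pot: The empty white round pot, loose on the table: outside diameter 56, height 110, inside diameter 48, inner floor 6 mm above the table, 0.4 kg. Origin: centre of its underside, z up.
- pencil_pot: The same white pot, full of pencils (highest about 162 mm above the table). Origin: centre of its underside, z up. To be left alone.
- mug: Clear glass mug, diameter 74, height 88 mm, at the back. Origin: centre of its underside. To be left alone.
- glue: White glue bottle, diameter 48, height 150 mm, at the back. Origin: centre of its underside. To be left alone.
- tape: Roll of tape lying flat, diameter 72, height 19 mm. Origin: centre of its underside. To be left alone.
- offcut: Short offcut of column wood, 40 x 14 x 14 mm. Origin: centre of its underside. To be left alone.
- phone: Black phone lying flat, 148 x 72 x 9 mm. Origin: centre of its underside. To be left alone.
Things that resemble listed ones, but are neither listed nor needed, are in the scene too. Leave any green or red look-alike of the col_a alone.

How it is judged:
By the outcome, as a careful person would: the job done as asked, in the order asked, and still so for the second after the job is handed in, with the robot touching nothing.
It also fails if it takes over 72 s, if anything falls off the work surface, if the arm or the gripper's body presses on something with over 40 N, if the wrist force passes 120 N, or if a joint passes its speed limit or range.

## Working session

There is one attempt and no reset: what is moved stays moved. The work goes in short steps, Python scripts to look and compute and a shell command to move; the robot and the scene stay as the last step left them, time stands still between calls to the robot, and variables do not carry over. Pictures are saved under pics/ and viewed, at most 12 in all, crops included, and the job is handed in when it is done.

```bash
ls; mkdir -p pics; cat > h.py <<'E'
import numpy as np, cv2, pickle, os
from workcell import manip, imaging
def snap(n):
    d=imaging.snapshot(n); pickle.dump(d,open(f'/tmp/{n}.pkl','wb')); return d
def load(n): return pickle.load(open(f'/tmp/{n}.pkl','rb'))
def pt(d,u,v,z=None):
    """world point of pixel; from depth, or intersect plane z"""
    R=cv2.Rodrigues(np.array(d['rvec'],float))[0]; t=np.array(d['tvec'],float).ravel()
    r=np.array([(u-d['cx'])/d['fx'],(v-d['cy'])/d['fy'],1.])
    c=-R.T@t; w=R.T@r
    s=float(np.median(d['depth'][int(v)-1:int(v)+2,int(u)-1:int(u)+2])) if z is None else (z-c[2])/w[2]
    return c+s*w
def cloud(d):
    R=cv2.Rodrigues(np.array(d['rvec'],float))[0]; t=np.array(d['tvec'],float).ravel()
    v,u=np.mgrid[:420,:560]; D=d['depth']
    P=np.stack([(u-d['cx'])/d['fx']*D,(v-d['cy'])/d['fy']*D,D],-1)
    return (P-t)@R
def save(d,name,crop=None,k=1):
    im=d['pixels'][...,::-1]
    if crop: a,b,c,e=crop; im=im[b:e,a:c]
    im=cv2.resize(im,None,fx=k,fy=k,interpolation=cv2.INTER_CUBIC); cv2.imwrite(f'pics/{name}.png',im)
E
python3 - <<'E'
from h import *
for n in('scene','top','wrist'):
    d=snap(n); save(d,n+'0',k=1.4)
    R=cv2.Rodrigues(np.array(d['rvec'],float))[0];print(n,d['fx'],-R.T@np.array(d['tvec']).ravel(),R[2])
print(manip.state())
E
```

```text
pics
scene 474.5416324026733 [ 1.10464965 -0.02897128  0.93030858] [-0.53631576  0.02796494 -0.84355401]
top 449.03889731176963 [0.44296027 0.00167004 1.07499155] [ 0.14262123 -0.02095008 -0.9895556 ]
wrist 294.94948316471863 [0.1126063  0.61862592 0.3731954 ] [ 0.24696034 -0.07268317 -0.96629589]
{'t': 0.15, 'joint_positions': array([ 6.76320118e+01,  2.81555719e+01,  8.93405401e+01, -1.21803930e-03,
        6.25502291e+01, -6.05042436e+00]), 'qvel': array([ 0.09879254, -0.03210053, -0.06486438,  0.02897004,  0.03093958,
       -0.04346835]), 'joint_torque': array([ 1.17980144e-03, -6.18702221e+01, -2.61690134e+01, -1.13858005e-04,
        3.22624495e-03, -4.13792930e-05]), 'tool_pos': array([0.17552406, 0.59968557, 0.23087835]), 'ee_rot': array([-1.79953803e+02, -3.81009385e-03,  1.63682997e+02]), 'contact_force': array([-0.80276004, -0.32017797,  0.71208768]), 'moment': array([-0.00958142,  0.0286719 ,  0.05938671]), 'finger_force': 0.0, 'width': 1.0021895342704226}
```

View pics/top0.png

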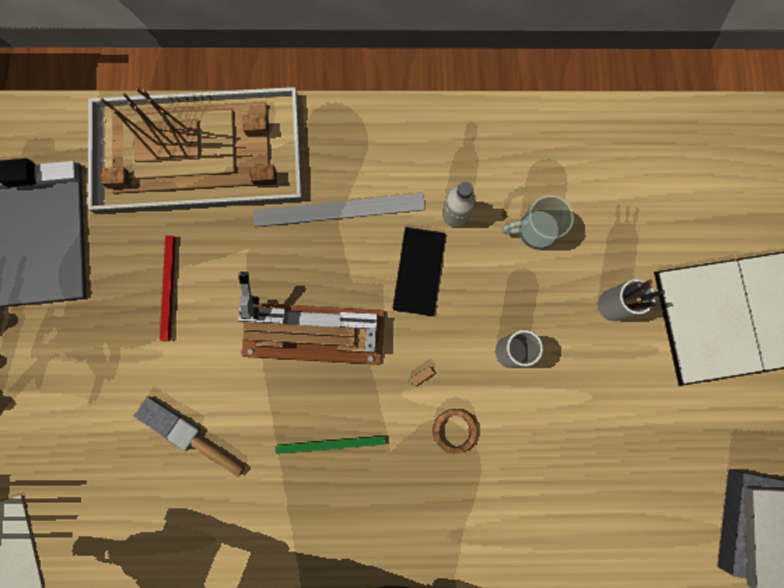

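View pics/scene0.png

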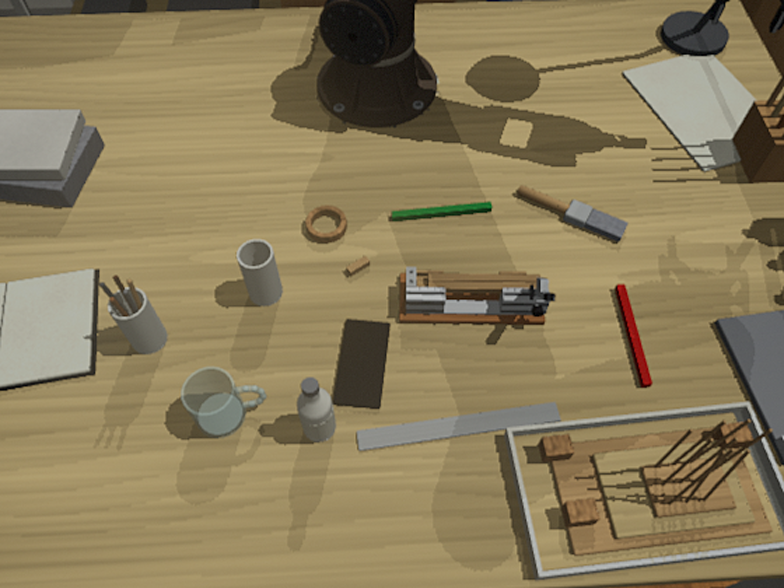

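The top view shows the gauge at about (313,335) with the end block on the right (−y) and the stop at (245,290), laid back. The empty pot is at (523,348), and the pencil pot, mug and glue are well clear on the right. Next I'll measure the gauge, columns and pot.

```bash
python3 - <<'E'
from h import *
d=load('top'); save(d,'top_g',(165,185,285,265),6.5)
P=cloud(d)
# gauge: all points z>9mm near
g=P[190:270,165:285].reshape(-1,3)
for lo,hi in((.008,.016),(.045,.054),(.053,.058)):
    m=g[(g[:,2]>lo)&(g[:,2]<hi)]; r=cv2.minAreaRect((m[:,:2]*1000).astype(np.float32)); print(lo,len(m),r)
p=P[230:270,345:395].reshape(-1,3); m=p[(p[:,2]>.104)&(p[:,2]<.116)]
print('pot',cv2.minEnclosingCircle((m[:,:2]*1000).astype(np.float32)),m[:,2].mean(),len(m))
for n,uv in dict(boardTL=(245,308),boardTR=(384,311),boardBR=(382,363),boardBL=(243,358)).items():
    print(n,pt(d,uv[0]/1.4,uv[1]/1.4,.012))
s=load('scene');Q=cloud(s); q=Q[165:220,165:205].reshape(-1,3); m=q[(q[:,2]>.104)&(q[:,2]<.116)]
print('pot scene',cv2.minEnclosingCircle((m[:,:2]*1000).astype(np.float32)),len(m))
st=P[190:232,165:190].reshape(-1,3); m=st[st[:,2]>.065]; print('stop',m[::max(1,len(m)//14)].round(3))
E
```

```text
0.008 1537 ((559.6904907226562, 118.5535888671875), (261.8875427246094, 156.16033935546875), 89.64895629882812)
0.045 1215 ((540.7521362304688, 136.01390075683594), (225.58428955078125, 77.4260482788086), 83.94961547851562)
0.053 601 ((542.1634521484375, 135.2537384033203), (225.6751708984375, 65.15155792236328), 81.8698959350586)
pot ((499.3625183105469, -205.6885223388672), 28.36005973815918) 0.10948880334064255 161
boardTL [0.5746447  0.24623495 0.012     ]
boardTR [0.56835243 0.01074565 0.012     ]
boardBR [0.48036552 0.0143859  0.012     ]
boardBL [0.49024892 0.24718802 0.012     ]
pot scene ((498.14971923828125, -204.7393341064453), 29.579208374023438) 201
stop [[0.616 0.23  0.128]
 [0.609 0.23  0.132]
 [0.605 0.221 0.129]
 [0.6   0.227 0.12 ]
 [0.595 0.228 0.112]
 [0.592 0.22  0.102]
 [0.587 0.22  0.092]
 [0.579 0.225 0.104]
 [0.576 0.221 0.093]
 [0.57  0.221 0.104]
 [0.565 0.221 0.105]
 [0.561 0.227 0.103]
 [0.563 0.219 0.073]
 [0.556 0.225 0.093]
 [0.552 0.232 0.09 ]]
```

View pics/top_g.png

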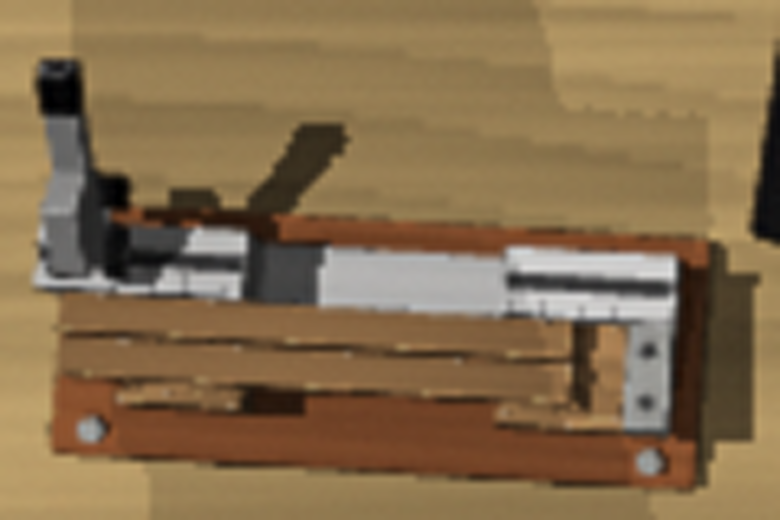

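The crop shows col_a (upper) and col_b with their left ends at about (60,315) and (57,355) and right ends near (575,340) and (575,380). The end block face is at about x=628, and the stop is leaning back with its tab at (58,85). Now I'll convert these to world coordinates and take the fence edge from the depth.

```bash
python3 - <<'E'
from h import *
d=load('top')
f=lambda u,v,z:pt(d,165+(u+.5)/6.5-.5,185+(v+.5)/6.5-.5,z)*1000
L=[('fenceL',42,289,.055),('fenceL2',245,298,.055),('fenceR1',507,318,.055),('fenceR2',625,325,.055),('blkfaceA',628,325,.055),('blkfaceB',625,430,.055),('blk far',668,432,.055),('gap a/b L',65,334,.050),('gap a/b R',560,361,.050),('bfrontL',60,376,.05),('bfrontR',490,403,.05),('aLend',60,315,.05),('bLend',57,355,.05),('aRend',572,345,.05),('bRend',575,385,.05),('board TR',710,240,.012),('board BR',693,487,.012),('board BL',52,452,.012),('tab top',58,65,.13),('tabb',58,115,.12)]
W={n:f(u,v,z) for n,u,v,z in L}
for n in W: print(n,W[n].round(1))
# gauge fit: yaw from edges, then gauge coords
a=[W['fenceR2']-W['fenceL'],W['gap a/b R']-W['gap a/b L'],W['bfrontR']-W['bfrontL'],W['board BR']-W['board BL']]
print([np.degrees(np.arctan2(-(-v[0]),-v[1])).round(2) for v in a])
for yaw in(-2.,):
    c,s=np.cos(np.radians(yaw)),np.sin(np.radians(yaw)); ex=np.array([c,s]);ey=np.array([-s,c])
    for n in W: print(n,(ex@W[n][:2]).round(1),(ey@W[n][:2]).round(1))
E
```

```text
fenceL [548.7 244.7  55. ]
fenceL2 [545.2 174.   55. ]
fenceR1 [537.6  82.5  55. ]
fenceR2 [535.   41.3  55. ]
blkfaceA [535.   40.2  55. ]
blkfaceB [498.3  41.3  55. ]
blk far [497.5  26.3  55. ]
gap a/b L [533.3 237.4  50. ]
gap a/b R [522.9  64.3  50. ]
bfrontL [518.6 238.7  50. ]
bfrontR [508.3  88.7  50. ]
aLend [540.  239.4  50. ]
bLend [526. 240.  50.]
aRend [528.5  60.1  50. ]
bRend [514.4  59.   50. ]
board TR [569.9  11.9  12. ]
board BR [479.9  18.3  12. ]
board BL [494.  249.6  12. ]
tab top [614.5 223.8 130. ]
tabb [599.6 225.7 120. ]
[np.float64(-3.86), np.float64(-3.46), np.float64(-3.94), np.float64(-3.49)]
fenceL 539.8 263.7
fenceL2 538.8 192.9
fenceR1 534.4 101.3
fenceR2 533.2 59.9
blkfaceA 533.2 58.9
blkfaceB 496.6 58.6
blk far 496.3 43.6
gap a/b L 524.7 255.9
gap a/b R 520.3 82.5
bfrontL 510.0 256.7
bfrontR 504.9 106.4
aLend 531.3 258.1
bLend 517.3 258.2
aRend 526.0 78.5
bRend 512.0 76.9
board TR 569.1 31.8
board BR 479.0 35.0
board BL 485.0 266.7
tab top 606.3 245.1
tabb 591.3 246.5
```

Gauge fit: yaw ≈ -3.6°, origin ≈ (541.2, 129.4) mm. All measured corners agree to about 1 mm. The columns are about 20 mm short of home, and the stop is at about 2.25 rad. The pot is at (499, -205).

Next I'll align the tool (tool x = −gauge x, y = gauge y), close it and descend beyond the column ends.

```bash
cat >> h.py <<'E'
O=np.array([541.2,129.4]); YAW=-3.6
_c,_s=np.cos(np.radians(YAW)),np.sin(np.radians(YAW)); EX=np.array([_c,_s]); EY=np.array([-_s,_c])
def g(p): q=np.array(p[:2])*1000-O; return np.array([EX@q,EY@q,p[2]*1000]).round(1)
def st():
    s=manip.state(); f=s['contact_force']
    print('t',round(s['t'],2),'gauge',g(s['tool_pos']),'rpy',s['ee_rot'].round(2),'F gauge',(EX@f[:2]).round(1),(EY@f[:2]).round(1),f[2].round(1),'w',round(s['width'],3),'ff',round(s['finger_force'],1),'q',s['joint_positions'].round(1))
    open('/tmp/log.txt','a').write(repr([s['joint_positions'].tolist(),s['tool_pos'].tolist(),s['ee_rot'].tolist()])+'\n')
E
python3 -m creep '[[0,[0,0,0],[0,0,-6.36]],[0,[0,0,0],[0,0,-6.36]],[0,[-31.6,-24.7,0],[0,0,0]],[0,[-31.6,-24.7,0],[0,0,0]],[0,[-31.6,-24.7,0],[0,0,0]],[0,[-31.6,-24.7,0],[0,0,0]],[0,[-31.6,-24.7,0],[0,0,0]],[0,[-31.6,-24.7,0],[0,0,0]],[0,[-31.6,-24.7,0],[0,0,0]],[0,[-31.6,-24.7,0],[0,0,0]],[0,[-31.6,-24.7,0],[0,0,0]],[0,[-31.6,-24.7,0],[0,0,0]],[0,[-31.6,-24.7,0],[0,0,0]],[0,[-31.6,-24.7,0],[0,0,0]],[0,[0,0,30],[0,0,0]],[0,[0,0,30],[0,0,0]],[0,[0,0,30],[0,0,0]],[0,[0,0,30],[0,0,0]],[0,[0,0,0],[0,0,0]]]' 20
python3 -c "
from h import *
st(); d=snap('wrist'); save(d,'wrist1',k=1.4)"
```

```text
t: 1.73
tool_pos: [0.5332, 0.2791, 0.1061]
ee_rot: [-179.8, -0.4, 176.4]
contact_force: [0.4, -0.2, -0.9]
width: -0.003
finger_force: 0.0
t 1.73 gauge [-17.4 148.9 106.1] rpy [-179.8    -0.44  176.38] F gauge 0.4 -0.2 -0.9 w -0.003 ff 0.0 q [ 21.3  34.8  99.3   0.   46.4 -65. ]
```

View pics/wrist1.png

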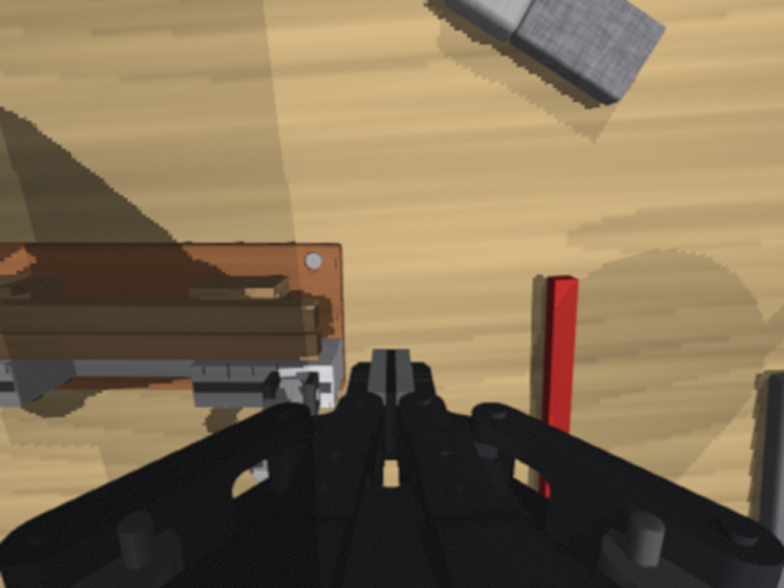

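The wrist view shows both column ends at about (320,310–350), the closed fingers at (390,370) clear of everything, and the stop at (290,385). I'll descend and start pushing.

```bash
python3 -m creep '[[0,[-2.4,0,36],[0,0,0]],[0,[0,0,36],[0,0,0]],[0,[0,-10,0],[0,0,0]],[0,[0,-10,0],[0,0,0]],[0,[0,-6,0],[0,0,0]],[0,[0,-4,0],[0,0,0]],[0,[0,-4,0],[0,0,0]],[0,[0,-4,0],[0,0,0]],[0,[0,-4,0],[0,0,0]],[0,[0,0,0],[0,0,0]]]'
python3 -c "
from h import *
st()"
```

```text
t: 2.62
tool_pos: [0.5365, 0.2384, 0.0414]
ee_rot: [179.9, 0.2, 176.4]
contact_force: [0.7, 3.8, 5.9]
width: -0.0
finger_force: 2.9
t 2.62 gauge [-11.5 108.5  41.4] rpy [179.87   0.24 176.37] F gauge 0.4 3.9 5.9 w -0.0 ff 2.9 q [ 1.75e+01  3.92e+01  1.04e+02  1.00e-01  3.65e+01 -6.89e+01]
```

```bash
python3 -m creep '[[0,[3.5,0,0],[0,0,0]],[0,[0,0,0],[0,0,0]],[0,[0,0,0],[0,0,0]]]'
python3 -c "
from h import *
st(); d=snap('scene'); save(d,'s2',(270,170,410,250),5.6)"
```

```text
t: 2.87
tool_pos: [0.5319, 0.2385, 0.04]
ee_rot: [180.0, 0.1, 176.4]
contact_force: [-0.4, 1.6, 3.7]
width: -0.004
finger_force: 1.4
t 2.87 gauge [-16.1 108.3  40. ] rpy [1.7997e+02 6.0000e-02 1.7641e+02] F gauge -0.5 1.5 3.7 w -0.004 ff 1.4 q [ 17.7  39.1 104.6   0.   36.2 -68.8]
```

View pics/s2.png

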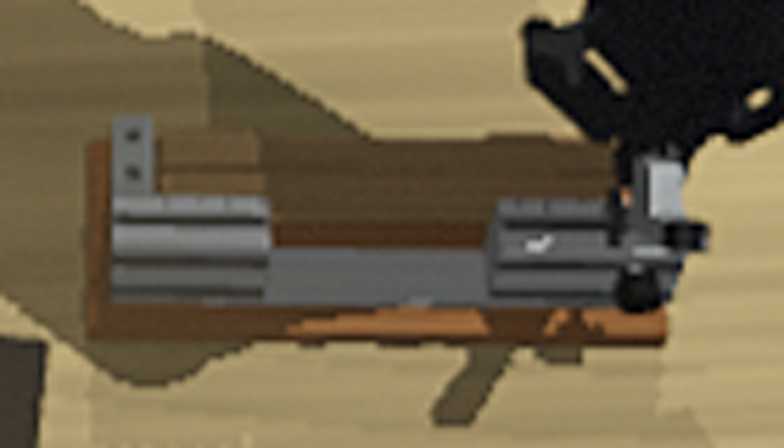

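```bash
python3 -m creep '[[0,[0,-2,0],[0,0,0]],[0,[0,-2,0],[0,0,0]],[0,[0,-1,0],[0,0,0]],[0,[0,-1,0],[0,0,0]],[0,[0,0,0],[0,0,0]]]'
python3 -c "
from h import *
st()"; python3 -m creep '[[0,[0,-1,0],[0,0,0]],[0,[0,-1,0],[0,0,0]],[0,[0,-1,0],[0,0,0]],[0,[0,0,0],[0,0,0]]]';python3 -c "
from h import *
st()"
```

```text
t: 3.33
tool_pos: [0.532, 0.2336, 0.0398]
ee_rot: [179.9, 0.1, 176.4]
contact_force: [-0.1, 13.0, 5.0]
width: -0.002
finger_force: 6.6
t 3.33 gauge [-15.8 103.4  39.8] rpy [1.7987e+02 1.1000e-01 1.7638e+02] F gauge -0.9 12.9 5.0 w -0.002 ff 6.6 q [ 1.720e+01  3.900e+01  1.049e+02  1.000e-01  3.590e+01 -6.930e+01]
t: 3.67
tool_pos: [0.5328, 0.2328, 0.0401]
ee_rot: [179.7, 0.3, 176.4]
contact_force: [1.7, 30.1, 0.9]
width: -0.002
finger_force: 14.0
t 3.67 gauge [-14.9 102.6  40.1] rpy [179.69   0.3  176.37] F gauge -0.2 30.2 0.9 w -0.002 ff 14.0 q [ 17.   39.  105.    0.3  35.6 -69.6]
```

30 N against the end block means both columns are home. I'll retreat, rise and move above the stop tab.

```bash
python3 -m creep '[[0,[0,10,0],[0,0,0]],[0,[0,13,0],[0,0,0]],[0.2,[0,0,-30],[0,0,0]],[0.4,[0,0,-30],[0,0,0]],[0.4,[0,0,-30],[0,0,0]],[0.4,[0,0,-30],[0,0,0]],[0.4,[-25,-8,0],[0,0,0]],[0.4,[-25,-8,0],[0,0,0]],[0.4,[-25,-8,0],[0,0,0]],[0.4,[0,0,0],[0,0,0]],[0.4,[0,0,0],[0,0,0]]]'
python3 - <<'E'
from h import *
st(); d=snap('wrist'); save(d,'wrist3',k=1.4)
P=cloud(d).reshape(-1,3); q=P*1000; G=np.c_[(q[:,:2]-O)@EX,(q[:,:2]-O)@EY,q[:,2]].reshape(420,560,3); 
R=cv2.Rodrigues(np.array(d['rvec'],float))[0]
# project expected gauge points
def proj(x,y,z):
    w=np.r_[O+x*EX+y*EY,z]/1000; c=R@w+np.ravel(d['tvec']); return (1.4*(d['fx']*c[0]/c[2]+d['cx'])).round(),(1.4*(d['fy']*c[1]/c[2]+d['cy'])).round()
for th in(2.1,2.25,2.4): print(th,'tab',proj(12-76*np.cos(th),98.5,62+76*np.sin(th)),'end',proj(12-86*np.cos(th),98.5,62+86*np.sin(th)))
print('col ends home',proj(-1,90,50),proj(-29,90,50),'blk',proj(-1,-90,50),proj(-30,-90,50))
E
```

```text
t: 4.58
tool_pos: [0.6062, 0.2232, 0.1585]
ee_rot: [-180.0, -0.1, 176.3]
contact_force: [-0.6, 0.5, -0.4]
width: 0.398
finger_force: 0.0
t 4.58 gauge [ 59.   97.7 158.5] rpy [-1.7997e+02 -7.0000e-02  1.7633e+02] F gauge -0.7 0.5 -0.4 w 0.398 ff 0.0 q [ 14.4  34.1  90.5  -0.   55.5 -72. ]
2.1 tab (np.float64(391.0), np.float64(325.0)) end (np.float64(391.0), np.float64(343.0))
2.25 tab (np.float64(391.0), np.float64(340.0)) end (np.float64(391.0), np.float64(360.0))
2.4 tab (np.float64(391.0), np.float64(351.0)) end (np.float64(391.0), np.float64(371.0))
col ends home (np.float64(376.0), np.float64(202.0)) (np.float64(376.0), np.float64(152.0)) blk (np.float64(72.0), np.float64(202.0)) (np.float64(61.0), np.float64(150.0))
```

View pics/wrist3.png

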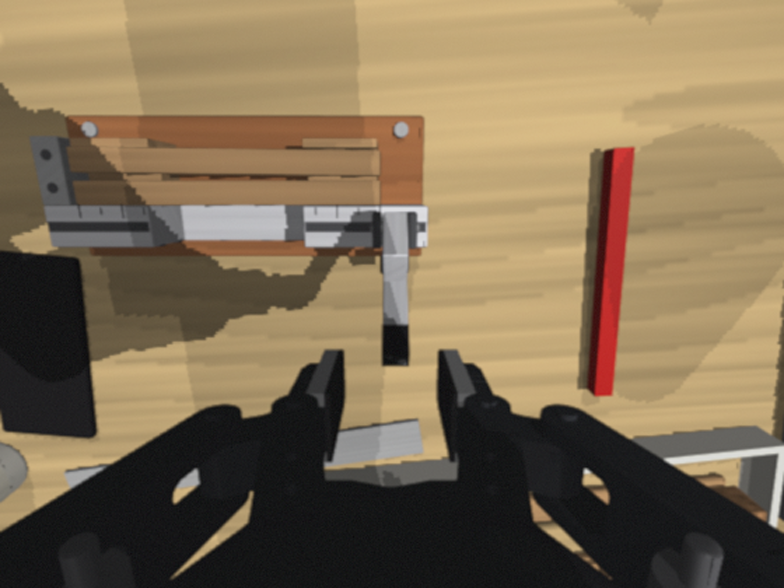

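Both columns butt on the block (about x=70) with their ends level at x≈379. The stop arm is at x=396, tab at (396,345), which puts it about 2 mm further +y than my fit. So θ≈2.28. I'll descend over the tab and grip it lightly.

```bash
sed -i 's/129.4\])/131.2])/' h.py; python3 -m creep '[[0.4,[-2.5,2.5,20],[0,0,0]],[0.4,[0,0,20],[0,0,0]],[0.4,[0,0,17],[0,0,0]],[0.4,[0,0,0],[0,0,0]],[0,[0,0,0],[0,0,0]],[0,[0,0,0],[0,0,0]],[0,[0,0,0],[0,0,0]],[0,[0,0,0],[0,0,0]],[0,[0,0,0],[0,0,0]]]' 20
python3 -c "
from h import *
st()"
```

```text
t: 5.38
tool_pos: [0.6082, 0.2253, 0.1032]
ee_rot: [-179.9, -0.0, 176.4]
contact_force: [-2.0, -6.6, -3.8]
width: 0.132
finger_force: 24.6
t 5.38 gauge [ 61.   98.1 103.2] rpy [-1.7994e+02 -2.0000e-02  1.7640e+02] F gauge -1.5 -6.7 -3.8 w 0.132 ff 24.6 q [ 14.5  38.   92.6  -0.1  49.4 -71.8]
```

```bash
python3 -m creep '[[0.1,[10,-1,-6.9],[0,0,0]],[0.1,[12.2,0,-5.7],[0,0,0]],[0.1,[12.9,0,-3.4],[0,0,0]],[0.1,[13.4,0,-1.2],[0,0,0]],[0.1,[0,0,0],[0,0,0]]]'
python3 -c "
from h import *
st()"
```

```text
t: 5.8
tool_pos: [0.5588, 0.2283, 0.1214]
ee_rot: [180.0, 0.1, 176.5]
contact_force: [-1.5, -2.7, 1.5]
width: 0.134
finger_force: 23.6
t 5.8 gauge [ 11.4  98.1 121.4] rpy [1.7998e+02 9.0000e-02 1.7645e+02] F gauge -1.4 -2.8 1.5 w 0.134 ff 23.6 q [ 16.   33.6  98.7  -0.   47.6 -70.5]
```

```bash
python3 -m creep '[[0.1,[13.4,0,1.8],[0,0,0]],[0.1,[12.9,0,4],[0,0,0]],[0.1,[12.2,0,5.7],[0,0,0]],[0.1,[11,0,7.7],[0,0,0]],[0.1,[9.5,0,9.5],[0,0,0]],[0.1,[7.7,0,11],[0,0,0]],[0.1,[5.7,0,12.2],[0,0,0]],[0.1,[0,0,0],[0,0,0]]]'
python3 -c "
from h import *
st()"
```

```text
t: 6.47
tool_pos: [0.4872, 0.2328, 0.0672]
ee_rot: [-180.0, -0.0, 176.4]
contact_force: [-4.2, 1.4, 2.4]
width: 0.136
finger_force: 26.5
t 6.47 gauge [-60.3  98.   67.2] rpy [-1.8000e+02 -5.0000e-02  1.7641e+02] F gauge -4.2 1.2 2.4 w 0.136 ff 26.5 q [ 18.5  34.3 109.9   0.   35.8 -67.9]
```

```bash
python3 -m creep '[[0.1,[2,0,12],[0,0,0]],[0.1,[0.6,0,10],[0,0,0]],[0.1,[0,0,4],[0,0,0]],[0.1,[0,0,0],[0,0,0]],[0.1,[0,0,0],[0,0,0]]]'
python3 -c "
from h import *
st()"
```

```text
t: 6.88
tool_pos: [0.4848, 0.233, 0.0421]
ee_rot: [-180.0, -0.1, 176.4]
contact_force: [-6.6, 1.8, 1.1]
width: 0.134
finger_force: 28.8
t 6.88 gauge [-62.7  98.1  42.1] rpy [-1.7998e+02 -1.2000e-01  1.7640e+02] F gauge -6.7 1.4 1.1 w 0.134 ff 28.8 q [ 1.860e+01  3.670e+01  1.109e+02  1.000e-01  3.250e+01 -6.780e+01]
```

```bash
python3 -m creep '[[0.1,[0,0,1.5],[0,0,0]],[0.1,[0,0,1.5],[0,0,0]],[0.1,[0,0,0],[0,0,0]],[0.1,[0,0,0],[0,0,0]]]'
python3 - <<'E'
from h import *
st(); d=snap('scene'); save(d,'s4',(270,170,410,250),5.6); snap('top')
E
```

```text
t: 7.22
tool_pos: [0.4849, 0.233, 0.0394]
ee_rot: [-180.0, -0.1, 176.4]
contact_force: [-6.1, 0.8, 2.2]
width: 0.136
finger_force: 29.1
t 7.22 gauge [-62.6  98.   39.4] rpy [-1.7999e+02 -9.0000e-02  1.7640e+02] F gauge -6.1 0.4 2.2 w 0.136 ff 29.1 q [ 18.6  36.9 111.    0.   32.2 -67.8]
```

View pics/s4.png

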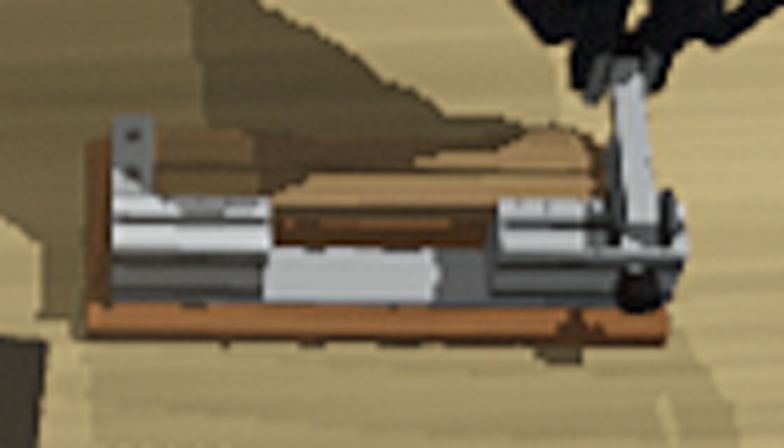

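The bar runs from the hinge (640,215) to the gripped tab (630,70) and looks closed. I'll check its height along its length, and press further.

```bash
python3 - <<'E'
from h import *
d=load('scene')
for u,v in((630,90),(632,110),(634,130),(636,150),(640,180),(640,200),(175,208),(550,208)):
    print(u,v,g(pt(d,270+u/5.6,170+v/5.6)))
E
python3 -m creep '[[0.1,[0,0,2],[0,0,0]],[0.1,[0,0,2],[0,0,0]],[0.1,[0,0,0],[0,0,0]],[0.1,[0,0,0],[0,0,0]]]'
python3 -c "
from h import *
st()
d=snap('scene')
for u,v in((630,90),(632,110),(634,130),(636,150),(640,180),(640,200),(175,208),(550,208)):
    print(u,v,g(pt(d,270+u/5.6,170+v/5.6)))"
```

```text
630 90 [-41.4  99.3  69.2]
632 110 [-33.5  99.8  66.7]
634 130 [-22.9  99.2  68.1]
636 150 [-13.5  99.   67.9]
640 180 [ 0.5 99.  67.9]
640 200 [10.1 97.9 68.3]
175 208 [  7.9 -81.4  55.9]
550 208 [ 5.8 65.6 55.3]
t: 7.65
tool_pos: [0.4853, 0.2331, 0.0366]
ee_rot: [180.0, -0.0, 176.4]
contact_force: [-8.4, 0.0, 17.1]
width: 0.136
finger_force: 31.3
t 7.65 gauge [-62.2  98.1  36.6] rpy [ 1.7998e+02 -1.0000e-02  1.7641e+02] F gauge -8.4 -0.5 17.1 w 0.136 ff 31.3 q [ 18.6  37.2 111.1   0.   31.7 -67.8]
630 90 [-42.7  99.8  67.4]
632 110 [-32.9  99.5  67.5]
634 130 [-22.   98.8  69.5]
636 150 [-14.4  99.3  66.7]
640 180 [ 0.5 99.1 67.8]
640 200 [ 9.3 98.2 67.2]
175 208 [  6.9 -81.3  54.4]
550 208 [ 5.5 65.7 54.8]
```

The bar is level at z≈67–68 over its whole length with a 17 N reaction, so the stop is closed. Now I'll flip it back up with the same grip.

```bash
python3 -m creep '[[0.1,[0,0,-4],[0,0,0]],[0.1,[-1.2,0,-13.4],[0,0,0]],[0.1,[-3.4,0,-12.9],[0,0,0]],[0.1,[-5.7,0,-12.2],[0,0,0]],[0.1,[-7.7,0,-11],[0,0,0]],[0.1,[-9.5,0,-9.5],[0,0,0]],[0.1,[-11,0,-7.7],[0,0,0]],[0.1,[0,0,0],[0,0,0]]]'
python3 -c "
from h import *
st()"
```

```text
t: 8.37
tool_pos: [0.5255, 0.2304, 0.1074]
ee_rot: [180.0, 0.1, 176.4]
contact_force: [-5.0, -1.3, 14.7]
width: 0.135
finger_force: 29.6
t 8.37 gauge [-21.9  98.  107.4] rpy [1.7996e+02 1.0000e-01 1.7637e+02] F gauge -4.9 -1.6 14.7 w 0.135 ff 29.6 q [ 17.1  32.8 103.7   0.   43.4 -69.3]
```

```bash
python3 -m creep '[[0.1,[-11,0,-8.5],[0,0,0]],[0.1,[-12.9,0,-4.5],[0,0,0]],[0.1,[-13.4,0,-1.2],[0,0,0]],[0.1,[-13.4,0,1.2],[0,0,0]],[0.1,[-12.9,0,3.4],[0,0,0]],[0.1,[-12.2,0,5.7],[0,0,0]],[0.1,[-8,0,5.5],[0,0,0]],[0.1,[0,0,0],[0,0,0]]]'
python3 -c "
from h import *
st()"
```

```text
t: 9.03
tool_pos: [0.6092, 0.225, 0.1037]
ee_rot: [180.0, 0.1, 176.4]
contact_force: [3.6, -0.9, 4.3]
width: 0.131
finger_force: 25.8
t 9.03 gauge [ 61.9  97.9 103.7] rpy [1.7996e+02 1.3000e-01 1.7637e+02] F gauge 3.6 -0.7 4.3 w 0.131 ff 25.8 q [ 14.4  38.   92.6  -0.   49.3 -71.9]
```

The stop is back at about 130° (2.27 rad). I'll release, rise and turn the tool 90°.

```bash
python3 -m creep '[[0.5,[0,0,0],[0,0,0]],[0.5,[0,0,0],[0,0,0]],[0.5,[0,0,-30],[0,0,0]],[0.5,[0,0,-30],[0,0,0]],[0.6,[0,0,-20],[0,0,7]],[0.6,[0,0,0],[0,0,7]],[0.6,[0,0,0],[0,0,7]],[0.6,[0,0,0],[0,0,7]],[0.6,[0,0,0],[0,0,7]],[0.6,[0,0,0],[0,0,7]],[0.6,[0,0,0],[0,0,7]],[0.6,[0,0,0],[0,0,7]],[0.6,[0,0,0],[0,0,7]],[0.6,[0,0,0],[0,0,7]],[0.6,[0,0,0],[0,0,7]],[0.6,[0,0,0],[0,0,7]],[0.6,[0,0,0],[0,0,6]],[0.6,[0,0,0],[0,0,0]]]'
python3 - <<'E'
from h import *
st()
from scipy.optimize import least_squares
D=[eval(l) for l in open('/tmp/log.txt')]
q=np.radians([d[0] for d in D]); p=np.array([d[1] for d in D])
r=np.hypot(p[:,0],p[:,1])
f=lambda k:np.r_[k[0]+k[1]*np.sin(q[:,1])+k[2]*np.sin(q[:,1]+q[:,2])+k[4]*np.cos(q[:,1]+q[:,2])-r, k[3]+k[1]*np.cos(q[:,1])+k[2]*np.cos(q[:,1]+q[:,2])-k[4]*np.sin(q[:,1]+q[:,2])-p[:,2]]
s=least_squares(f,[0,.4,.4,.1,0]); print(s.x.round(4),abs(s.fun).max())
E
```

```text
t: 10.53
tool_pos: [0.607, 0.2253, 0.1839]
ee_rot: [180.0, -0.0, 86.1]
contact_force: [0.3, 0.2, 0.1]
width: 0.601
finger_force: 0.0
t 10.53 gauge [ 59.7  98.  183.9] rpy [ 1.800e+02 -1.000e-02  8.615e+01] F gauge 0.3 0.2 0.1 w 0.601 ff 0.0 q [14.5 32.6 88.9  0.  58.4 18.4]
[ 0.0011  0.5919  0.4093 -0.0646  0.0421] 0.0021086973246488006
```

```bash
python3 -m creep '[[0.6,[0,0,-20],[0,-7,0]],[0.6,[0,0,0],[0,-7,0]],[0.6,[0,0,0],[0,-7,0]],[0.6,[0,0,0],[0,-7,0]],[0.6,[0,0,0],[0,0,0]]]'
python3 - <<'E'
from h import *
st()
from scipy.spatial.transform import Rotation as Ro
s=manip.state(); q=np.radians(s['joint_positions']); a=q[1]+q[2]
Rt=Ro.from_euler('xyz',s['ee_rot'],degrees=True).as_matrix(); print('tool z',Rt[:,2].round(3))
er=np.array([np.cos(q[0]),np.sin(q[0]),0])
rw=.0011+.5919*np.sin(q[1])+.4093*np.sin(a)+.0421*np.cos(a); zw=.5919*np.cos(q[1])+.4093*np.cos(a)-.0421*np.sin(a)
# tool = er*rw + (h+zw) + L6*toolz, h-L6=-.0646
v=s['tool_pos']-er*rw-np.array([0,0,zw-.0646]); # = L6*(toolz+ez)
w=Rt[:,2]+np.array([0,0,1]); print('L6',v@w/(w@w),v,w)
E
```

```text
t: 10.95
tool_pos: [0.6065, 0.2273, 0.2022]
ee_rot: [-179.8, 28.4, 86.9]
contact_force: [0.4, -0.1, -0.9]
width: 0.599
finger_force: 0.0
t 10.95 gauge [ 59.1 100.1 202.2] rpy [-179.78   28.4    86.88] F gauge 0.4 -0.1 -0.9 w 0.599 ff 0.0 q [ 24.2  38.   80.2 -25.6  77.3  36.6]
tool z [-0.03  -0.475 -0.88 ]
L6 0.14317577310744178 [-0.0375531  -0.06236045  0.03110883] [-0.02972654 -0.47468975  0.12034895]
```

```bash
cat >> h.py <<'E'
from scipy.optimize import least_squares
from scipy.spatial.transform import Rotation as Ro
def fk(q,k):
    q=np.radians(q);a=q[1]+q[2]
    R=Ro.from_euler('ZYZYZ',[q[0],a,q[3],q[4],q[5]+np.pi/2])
    r=k[0]+k[1]*np.sin(q[1])+k[2]*np.sin(a)+k[4]*np.cos(a); z=k[3]+k[5]+k[1]*np.cos(q[1])+k[2]*np.cos(a)-k[4]*np.sin(a)
    return np.array([r*np.cos(q[0]),r*np.sin(q[0]),z])+k[5]*R.as_matrix()[:,2],R
def fitk():
    D=[eval(l) for l in open('/tmp/log.txt')]
    f=lambda k:np.concatenate([fk(d[0],k)[0]-d[1] for d in D])
    s=least_squares(f,[0,.59,.41,-.0646,.04,.2]); 
    print(s.x.round(4),abs(s.fun).max(), max(np.degrees((fk(d[0],s.x)[1]*Ro.from_euler('xyz',d[2],degrees=True).inv()).magnitude()) for d in D)); return s.x
LO=np.array([-177.58,-47.91,2.72,-65.01,3.68,-153.87]);HI=np.array([177.58,125.51,160,245.01,167.84,153.87])
def ik(p,R,k,q0):
    f=lambda q:np.r_[(fk(q,k)[0]-p)*10,(fk(q,k)[1]*R.inv()).as_rotvec()]
    s=least_squares(f,np.clip(q0,LO+.1,HI-.1),bounds=(LO,HI)); return s.x,abs(s.fun).max()
E
python3 - <<'E'
from h import *
k=fitk()
for az in(86,65,45,20,0,-22):
    z=np.array([np.cos(np.radians(az)),np.sin(np.radians(az)),0]); x=np.array([0,0,1.]); R=Ro.from_matrix(np.c_[x,np.cross(z,x),z])
    p=np.array([.499,-.205,.135])+.019*z
    print(az,[ (a.round(0),round(e,4)) for a,e in [ik(p,R,k,[-30,40,110,100,90,-60])]], 'wrist',(p-k[5]*z).round(3))
d=load('top');P=cloud(d); p=P[190:240,420:475].reshape(-1,3); m=p[(p[:,2]>.104)&(p[:,2]<.116)]
print('pencil pot',np.median(m,0)*1000)
E
```

```text
Traceback (most recent call last):
  File "h.py", line 39, in fitk
    s=least_squares(f,[0,.59,.41,-.0646,.04,.2]);
  File "h.py", line 38, in <lambda>
    f=lambda k:np.concatenate([fk(d[0],k)[0]-d[1] for d in D])
                               ~~^^^^^^^^
  File "h.py", line 33, in fk
    R=Ro.from_euler('ZYZYZ',[q[0],a,q[3],q[4],q[5]+np.pi/2])
  File "scipy/spatial/transform/_rotation.pyx", line 1413, in scipy.spatial.transform._rotation.Rotation.from_euler
ValueError: Expected axis specification to be a non-empty string of upto 3 characters, got ZYZYZ
```

```bash
sed -i "s/R=Ro.from_euler('ZYZYZ',\[q\[0\],a,q\[3\],q\[4\],q\[5\]+np.pi\/2\])/R=Ro.from_euler('ZYZ',[q[0],a,q[3]])*Ro.from_euler('YZ',[q[4],q[5]+np.pi\/2])/" h.py
cat > ikt.py <<'E'
from h import *
k=fitk()
for az in(86,65,45,20,0,-22):
    z=np.array([np.cos(np.radians(az)),np.sin(np.radians(az)),0]); x=np.array([0,0,1.]); R=Ro.from_matrix(np.c_[x,np.cross(z,x),z])
    p=np.array([.499,-.205,.135])+.019*z
    print(az,[ (a.round(0),round(e,4)) for a,e in [ik(p,R,k,[-30,40,110,100,90,-60])]], 'wrist',(p-k[5]*z).round(3))
d=load('top');P=cloud(d); p=P[190:240,420:475].reshape(-1,3); m=p[(p[:,2]>.104)&(p[:,2]<.116)]
print('pencil pot',np.median(m,0)*1000)
E
python3 ikt.py
```

```text
[ 0.0268  0.5086  0.4046 -0.02    0.0123  0.1269] 0.06542703392490423 5.4340248143967574e-14
86 [(array([-32.,  43., 104.,  66., 105., -60.]), np.float64(0.0))] wrist [ 0.491 -0.313  0.135]
65 [(array([-34.,  41., 110.,  82.,  94., -61.]), np.float64(0.0))] wrist [ 0.453 -0.303  0.135]
45 [(array([-34.,  38., 116., 100.,  85., -65.]), np.float64(0.0))] wrist [ 0.423 -0.281  0.135]
20 [(array([-31.,  36., 122., 127.,  77., -73.]), np.float64(0.0))] wrist [ 0.398 -0.242  0.135]
0 [(array([-28.,  35., 126., 151.,  73., -81.]), np.float64(0.0))] wrist [ 0.391 -0.205  0.135]
-22 [(array([-22.,  35., 127., 180.,  72., -90.]), np.float64(0.0))] wrist [ 0.399 -0.165  0.135]
pencil pot [ 576.60724047 -381.21533313  109.09041048]
```

Tilting right drives j4 negative, so I'll do the vertical hold pointing the other way (+90° about tool y, tool x up). That means gripping the pair on the +y side of its middle. I'll untilt and go above the pair at gauge (-15, 28).

```bash
python3 -m creep '[[0.55,[0,0,0],[0,7,0]],[0.55,[0,0,0],[0,7,0]],[0.55,[0,0,0],[0,7,0]],[0.55,[0,0,0],[0,7,0]],[0.55,[-24,-25,0],[0,0,0]],[0.55,[-24,-25,0],[0,0,0]],[0.55,[-24,-25,0],[0,0,0]],[0.55,[0,0,34],[0,0,0]],[0.55,[0,0,34],[0,0,0]],[0.55,[0,0,34],[0,0,0]],[0.55,[0,0,0],[0,0,0]],[0.55,[0,0,0],[0,0,0]]]'
python3 - <<'E'
from h import *
st(); d=snap('wrist'); save(d,'wrist5',k=1.4)
E
```

```text
t: 11.95
tool_pos: [0.5276, 0.1576, 0.1015]
ee_rot: [-179.9, -0.0, 86.5]
contact_force: [-0.7, -0.6, 0.3]
width: 0.552
finger_force: 0.0
t 11.95 gauge [-15.2  25.5 101.5] rpy [-1.799e+02 -3.000e-02  8.645e+01] F gauge -0.6 -0.6 0.3 w 0.552 ff 0.0 q [9.700e+00 3.190e+01 1.071e+02 1.000e-01 4.110e+01 1.320e+01]
```

View pics/wrist5.png

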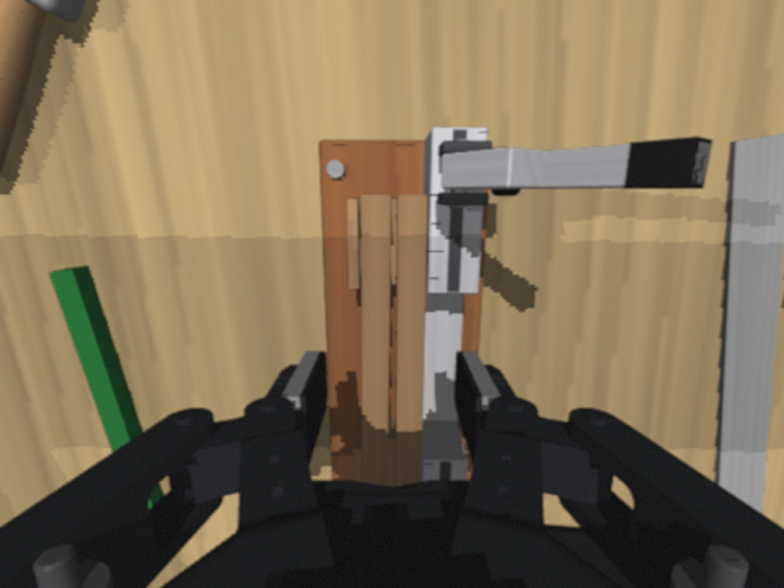

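The view shows the two columns level (x 360–426, ends at y≈195), centred between the fingers (gap centre x≈391). The stop is laid back at (690,165). I'll descend and grip the pair.

```bash
python3 -m creep '[[0.55,[3,0,26],[0,0,0]],[0.55,[0,0,26],[0,0,0]],[0.55,[0,0,20],[0,0,0]],[0.55,[0,0,4],[0,0,0]],[0.55,[0,0,0],[0,0,0]],[0.55,[0,0,0],[0,0,0]]]' 40
python3 -c "
from h import *
st()"
python3 -m creep '[[0.2,[0,0,0],[0,0,0]],[0.2,[0,0,0],[0,0,0]],[0.2,[0,0,0],[0,0,0]],[0.2,[0,0,0],[0,0,0]],[0.2,[0,0,0],[0,0,0]],[0.2,[0,0,0],[0,0,0]]]' 50
python3 -c "
from h import *
st()"
```

```text
t: 12.5
tool_pos: [0.5292, 0.1612, 0.0276]
ee_rot: [179.9, -0.0, 86.4]
contact_force: [-0.2, 0.4, 0.8]
width: 0.548
finger_force: 0.0
t 12.5 gauge [-13.9  29.2  27.6] rpy [ 1.7986e+02 -5.0000e-02  8.6420e+01] F gauge -0.3 0.4 0.8 w 0.548 ff 0.0 q [ 10.1  38.8 109.3   0.   31.8  13.6]
t: 13.0
tool_pos: [0.529, 0.1611, 0.0276]
ee_rot: [179.8, -0.0, 86.4]
contact_force: [-0.6, -0.2, 9.0]
width: 0.311
finger_force: 49.5
t 13.0 gauge [-14.   29.1  27.6] rpy [ 1.7983e+02 -5.0000e-02  8.6400e+01] F gauge -0.6 -0.2 9.0 w 0.311 ff 49.5 q [ 10.1  38.8 109.3   0.   31.8  13.7]
```

Gripped at about the pair's width. Now the lift.

```bash
python3 -m creep '[[0.2,[0,0,-5],[0,0,0]],[0.2,[0,0,-10],[0,0,0]],[0.2,[0,0,-25],[0,0,0]],[0.2,[0,0,-30],[0,0,0]],[0.2,[0,0,-30],[0,0,0]],[0.2,[0,0,-30],[0,0,0]],[0.2,[0,0,-30],[0,0,0]],[0.2,[0,0,-30],[0,0,0]],[0.2,[0,0,-30],[0,0,0]],[0.2,[0,0,-30],[0,0,0]],[0.2,[0,0,0],[0,0,0]],[0.2,[0,0,0],[0,0,0]]]' 50
python3 - <<'E'
from h import *
st(); d=snap('wrist'); save(d,'wrist6',k=1.2)
E
```

```text
t: 14.0
tool_pos: [0.5282, 0.161, 0.2782]
ee_rot: [179.8, -0.1, 86.4]
contact_force: [-0.8, -0.7, -1.2]
width: 0.315
finger_force: 49.9
t 14.0 gauge [-14.9  28.9 278.2] rpy [ 1.7977e+02 -6.0000e-02  8.6410e+01] F gauge -0.8 -0.7 -1.2 w 0.315 ff 49.9 q [10.1 19.4 96.2  0.  64.1 13.7]
```

View pics/wrist6.png

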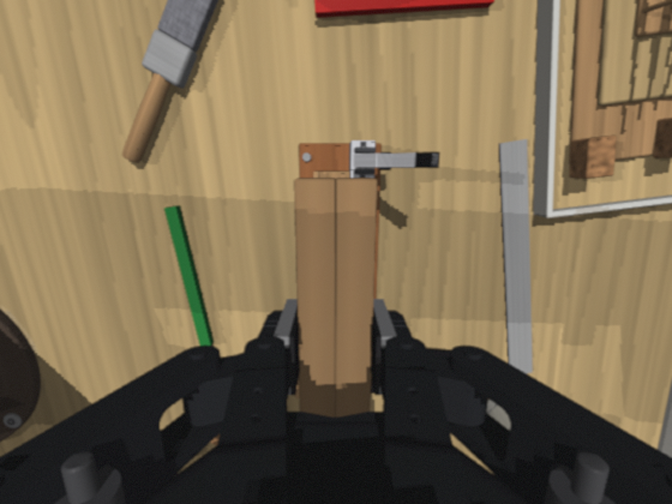

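Both columns are held together with ends level at y≈180. Now I'll pitch them vertical.

```bash
python3 -m creep '[[0.2,[0,0,0],[0,4,0]],[0.2,[0,0,0],[0,6,0]],[0.2,[0,0,0],[0,7,0]],[0.2,[0,0,0],[0,7,0]],[0.2,[0,0,0],[0,7,0]],[0.2,[0,0,0],[0,7,0]],[0.2,[0,0,0],[0,7,0]],[0.2,[0,0,0],[0,7,0]],[0.2,[0,0,0],[0,7,0]],[0.2,[0,0,0],[0,7,0]],[0.2,[0,0,0],[0,7,0]],[0.2,[0,0,0],[0,7,0]],[0.2,[0,0,0],[0,6,0]],[0.2,[0,0,0],[0,4,0]],[0.2,[0,0,0],[0,0,0]]]' 50
cat > go.py <<'E'
from h import *
st(); k=fitk(); s=manip.state(); R=Ro.from_euler('xyz',s['ee_rot'],degrees=True); M=R.as_matrix(); print('tool axes\n',M.round(3))
az=np.radians(35); z=np.array([np.cos(az),np.sin(az),0]); x=np.array([0,0,1.]); T=Ro.from_matrix(np.c_[x,np.cross(z,x),z])
grasp=s['tool_pos']-.019*M[:,2]; print('grasp',grasp.round(4),'rotvec tool needed',np.degrees((R.inv()*T).as_rotvec()).round(1))
d=np.array([.499,-.205,grasp[2]])-grasp; print('to pot, tool axes mm (grasp):',(M.T@d*1000).round(1), 'world',(d*1000).round(1))
dt=np.array([.499,-.205,grasp[2]])+.019*z-s['tool_pos'];print('to pot TCP after turn: world',(dt*1000).round(1),'in turned axes',(T.as_matrix().T@dt*1000).round(1))
E
python3 go.py
```

```text
t: 15.3
tool_pos: [0.5278, 0.1607, 0.2731]
ee_rot: [-58.7, -89.5, -35.0]
contact_force: [0.1, -0.5, -2.5]
width: 0.313
finger_force: 50.0
t 15.3 gauge [-15.2  28.6 273.1] rpy [-58.67 -89.55 -34.98] F gauge 0.2 -0.5 -2.5 w 0.313 ff 50.0 q [-17.7  38.4 114.1  77.6  96.6 -62.8]
[-0.0058  0.59    0.4143 -0.0616  0.0402  0.2725] 0.0681234326290939 6.663270613144707e-14
tool axes
 [[ 0.006  0.998  0.064]
 [-0.005 -0.064  0.998]
 [ 1.    -0.007  0.004]]
grasp [0.5266 0.1417 0.273 ] rotvec tool needed [-51.3  -0.   -0.5]
to pot, tool axes mm (grasp): [   1.4   -5.5 -347.8] world [ -27.6 -346.7    0. ]
to pot TCP after turn: world [-1.330e+01 -3.548e+02 -1.000e-01] in turned axes [-1.000e-01  2.830e+02 -2.144e+02]
```

The columns are vertical. Next I'll back off along the tool, then turn about the vertical.

```bash
python3 -m creep '[[0.2,[0,0,-15],[0,0,0]],[0.2,[0,0,-28],[0,0,0]],[0.2,[0,0,-32],[0,0,0]],[0.2,[0,0,-32],[0,0,0]],[0.2,[0,0,-32],[0,0,0]],[0.2,[0,0,-32],[0,0,0]],[0.2,[0,0,-32],[0,0,0]],[0.2,[0,0,-20],[-4,0,0]],[0.2,[0,0,0],[-6,0,0]],[0.2,[0,0,0],[-7,0,0]],[0.2,[0,0,0],[-7,0,0]],[0.2,[0,0,0],[-7,0,0]],[0.2,[0,0,0],[-7,0,0]],[0.2,[0,0,0],[-7,0,0]],[0.2,[0,0,0],[-4,0,0]],[0.2,[0,0,0],[-2,0,0]],[0.2,[0,0,0],[0,0,0]]]' 50
python3 go.py
```

```text
t: 16.72
tool_pos: [0.5133, -0.0605, 0.2758]
ee_rot: [-150.7, -89.9, 6.0]
contact_force: [0.1, -0.7, 0.3]
width: 0.318
finger_force: 50.0
t 16.72 gauge [ -15.8 -193.   275.8] rpy [-150.65  -89.85    6.04] F gauge 0.2 -0.7 0.3 w 0.318 ff 50.0 q [-44.6  33.2 134.9  99.8  87.8 -78.3]
[-0.0135  0.5749  0.4237 -0.0532  0.026   0.2838] 0.07433233067117195 6.663270613144707e-14
tool axes
 [[ 0.003  0.579  0.815]
 [ 0.    -0.815  0.579]
 [ 1.    -0.001 -0.002]]
grasp [ 0.4978 -0.0715  0.2758] rotvec tool needed [-0.4  0.1 -0.1]
to pot, tool axes mm (grasp): [ -0.  109.5 -76.4] world [   1.2 -133.5    0. ]
to pot TCP after turn: world [   1.2 -133.6    0. ] in turned axes [  0.  110.2 -75.6]
```

```bash
python3 -m creep '[[0.2,[0,15,-10],[0,0,0]],[0.2,[0,25,-17],[0,0,0]],[0.2,[0,25,-17],[0,0,0]],[0.2,[0,25,-17],[0,0,0]],[0.2,[0,15,-11],[0,0,0]],[0.2,[0,5,-4],[0,0,0]],[0.2,[0,0,0],[0,0,0]],[0.2,[0,0,0],[0,0,0]]]' 50
python3 go.py
python3 - <<'E'
from h import *
a=snap('scene'); t=snap('top')
A=cv2.resize(a['pixels'][60:240,90:290,::-1],None,fx=2,fy=2,interpolation=3); T=cv2.resize(t['pixels'][180:280,310:430,::-1],None,fx=3.3,fy=3.6,interpolation=3)
cv2.imwrite('pics/c7.png',np.hstack([A,T[:360]]))
for n,d in(('s',a),('t',t)):
    G=cloud(d).reshape(-1,3); m=G[(abs(G[:,0]-.499)<.03)&(abs(G[:,1]+.205)<.03)&(G[:,2]>.15)&(G[:,2]<.24)]
    m2=G[(abs(G[:,0]-.499)<.035)&(abs(G[:,1]+.205)<.035)&(abs(G[:,2]-.11)<.004)]
    m3=G[(abs(G[:,0]-.499)<.035)&(abs(G[:,1]+.205)<.035)&(G[:,2]>.325)]
    for q in(m,m2,m3): print(n,len(q),q.min(0).round(3) if len(q) else'',q.max(0).round(3) if len(q) else'',q.mean(0).round(3) if len(q) else '')
E
```

```text
t: 17.38
tool_pos: [0.5158, -0.1946, 0.2756]
ee_rot: [-146.0, -89.9, 1.5]
contact_force: [1.2, 0.2, -0.8]
width: 0.316
finger_force: 50.0
t 17.38 gauge [  -4.9 -326.8  275.6] rpy [-146.04  -89.94    1.49] F gauge 1.2 0.3 -0.8 w 0.316 ff 50.0 q [-56.3  35.7 122.4  88.4  90.6 -68.1]
[-0.0186  0.5652  0.4294 -0.0486  0.0163  0.2892] 0.07748794200430209 6.663270613144707e-14
tool axes
 [[ 0.001  0.58   0.815]
 [ 0.    -0.815  0.58 ]
 [ 1.    -0.001 -0.001]]
grasp [ 0.5003 -0.2056  0.2756] rotvec tool needed [-0.5  0.  -0. ]
to pot, tool axes mm (grasp): [-0.  -1.3 -0.7] world [-1.3  0.6  0. ]
to pot TCP after turn: world [-1.2  0.5  0. ] in turned axes [ 0.  -1.1 -0.7]
s 428 [ 0.497 -0.219  0.157] [ 0.517 -0.188  0.24 ] [ 0.507 -0.202  0.2  ]
s 170 [ 0.469 -0.232  0.106] [ 0.527 -0.178  0.114] [ 0.499 -0.205  0.11 ]
s 183 [ 0.49  -0.219  0.325] [ 0.516 -0.189  0.339] [ 0.505 -0.203  0.334]
t 69 [ 0.489 -0.209  0.157] [ 0.515 -0.188  0.24 ] [ 0.5   -0.194  0.193]
t 108 [ 0.472 -0.226  0.106] [ 0.526 -0.178  0.114] [ 0.498 -0.199  0.11 ]
t 164 [ 0.49  -0.219  0.325] [ 0.516 -0.189  0.341] [ 0.503 -0.203  0.335]
```

View pics/c7.png

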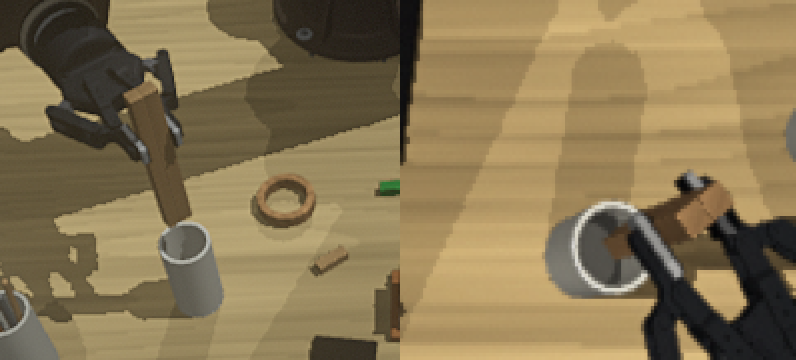

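The columns hang vertically just above the pot. Their measured centre is (503,-204) against the pot's (499,-205). I'll correct by about 4 mm and lower.

```bash
python3 -m creep '[[0.2,[0,-1.5,-3.8],[0,0,0]],[0.2,[-12,0,0],[0,0,0]],[0.2,[-15,0,0],[0,0,0]],[0.2,[-15,0,0],[0,0,0]],[0.2,[-15,0,0],[0,0,0]],[0.2,[-15,0,0],[0,0,0]],[0.2,[-8,0,0],[0,0,0]],[0.2,[0,0,0],[0,0,0]],[0.2,[0,0,0],[0,0,0]]]' 50
python3 go.py
```

```text
t: 18.23
tool_pos: [0.5119, -0.196, 0.1958]
ee_rot: [-74.4, -89.9, -70.2]
contact_force: [-0.0, -0.3, 0.3]
width: 0.312
finger_force: 50.0
t 18.23 gauge [  -8.7 -328.4  195.8] rpy [-74.36 -89.94 -70.21] F gauge 0.0 -0.3 0.3 w 0.312 ff 50.0 q [-56.8  45.6 123.6  87.8  90.4 -79.1]
[-0.0317  0.5735  0.4332 -0.0588  0.0081  0.2935] 0.07980594188234821 6.663270613144707e-14
tool axes
 [[ 0.     0.58   0.815]
 [-0.001 -0.815  0.58 ]
 [ 1.    -0.001  0.   ]]
grasp [ 0.4964 -0.207   0.1958] rotvec tool needed [-0.4 -0.  -0.1]
to pot, tool axes mm (grasp): [-0.  -0.1  3.2] world [2.6 2.  0. ]
to pot TCP after turn: world [ 2.6  1.9 -0. ] in turned axes [-0.  -0.   3.2]
```

Inside the rim with no contact force. I'll lower further.

```bash
python3 -m creep '[[0.2,[-12,0,0],[0,0,0]],[0.2,[-15,0,0],[0,0,0]],[0.2,[-15,0,0],[0,0,0]],[0.2,[-12,0,0],[0,0,0]],[0.2,[-6,0,0],[0,0,0]],[0.2,[0,0,0],[0,0,0]],[0.2,[0,0,0],[0,0,0]]]' 50
python3 - <<'E'
from h import *
st(); d=snap('scene'); save(d,'s8',(110,120,260,240),4)
E
```

```text
t: 18.82
tool_pos: [0.512, -0.1963, 0.1363]
ee_rot: [22.6, -90.0, -167.1]
contact_force: [-0.2, -0.3, -0.9]
width: 0.317
finger_force: 50.0
t 18.82 gauge [  -8.6 -328.6  136.3] rpy [  22.55  -89.98 -167.15] F gauge -0.2 -0.3 -0.9 w 0.317 ff 50.0 q [-56.8  53.1 123.   87.8  90.2 -86.1]
```

View pics/s8.png

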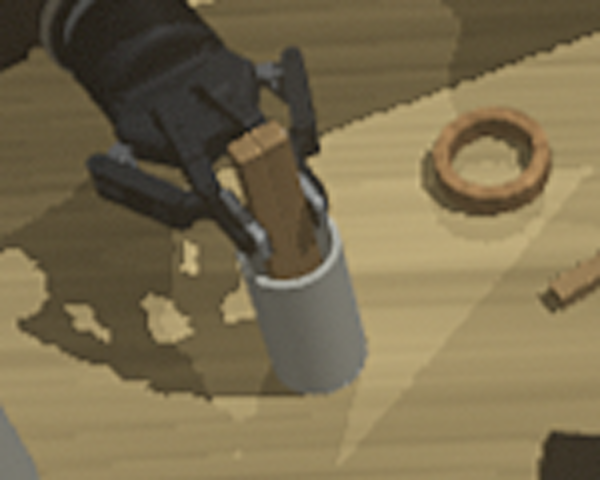

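The pair is well inside the pot, with the finger pads just above the rim (about (290,245)). I'll release and retract.

```bash
python3 -m creep '[[0.45,[0,0,0],[0,0,0]],[0.6,[0,0,0],[0,0,0]],[0.8,[0,0,0],[0,0,0]],[0.8,[0,0,0],[0,0,0]],[0.8,[0,0,0],[0,0,0]],[0.8,[0,0,0],[0,0,0]],[0.8,[0,0,-5],[0,0,0]],[0.8,[0,0,-12],[0,0,0]],[0.8,[0,0,-15],[0,0,0]],[0.8,[0,0,-15],[0,0,0]],[0.8,[0,0,-15],[0,0,0]],[0.8,[0,0,-15],[0,0,0]],[0.8,[10,0,-15],[0,0,0]],[0.8,[15,0,-10],[0,0,0]],[0.8,[15,0,0],[0,0,0]],[0.8,[0,0,0],[0,0,0]],[0.8,[0,0,0],[0,0,0]]]'
python3 - <<'E'
from h import *
st(); d=snap('scene'); t=snap('top')
A=cv2.resize(d['pixels'][120:260,70:410,::-1],None,fx=2,fy=2,interpolation=3); T=cv2.resize(t['pixels'][170:300,150:490,::-1],None,fx=2,fy=2,interpolation=3)
cv2.imwrite('pics/c9.png',np.vstack([A,T]))
G=cloud(d).reshape(-1,3); m=G[(abs(G[:,0]-.499)<.045)&(abs(G[:,1]+.205)<.045)]
q=m[(m[:,2]>.125)]; print(len(q),q.min(0).round(3),q.max(0).round(3))
q=m[(abs(m[:,2]-.11)<.004)]; print('rim',q.min(0).round(3),q.max(0).round(3))
E
```

```text
t: 20.28
tool_pos: [0.4286, -0.2556, 0.1759]
ee_rot: [108.7, -89.9, 106.6]
contact_force: [0.9, -0.2, -1.5]
width: 0.801
finger_force: 0.0
t 20.28 gauge [ -88.1 -393.1  175.9] rpy [108.74 -89.93 106.63] F gauge 0.9 -0.1 -1.5 w 0.801 ff 0.0 q [-69.6  48.1 123.4  75.2  92.2 -81.8]
360 [ 0.486 -0.222  0.125] [ 0.513 -0.191  0.19 ]
rim [ 0.474 -0.233  0.106] [ 0.527 -0.178  0.114]
```

View pics/c9.png

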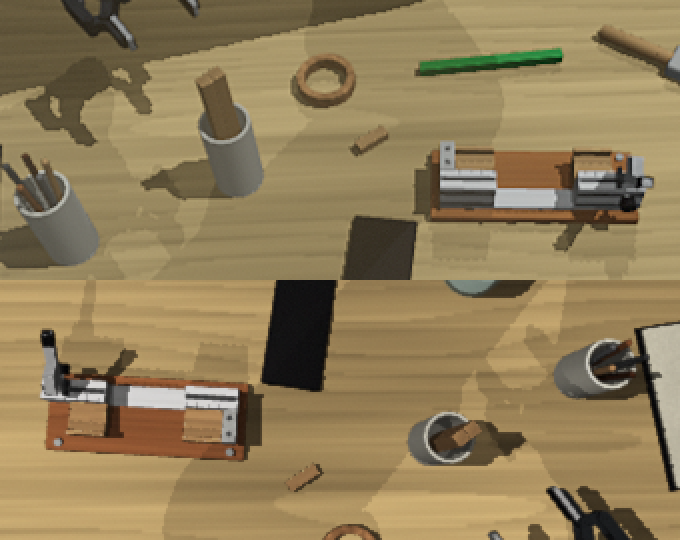

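Both columns stand in the upright pot (tops at about 0.19 m). The stop is laid back at (48,345) in the lower view, everything else is in place, and the gripper is clear. Handing in.

```bash
python3 -c "
from workcell import job_done
print(job_done())"
```

```text
the job is handed in; nothing more can be done
None
```

I pushed both columns home, flipped the stop fully down and back up past upright, and stood both columns in the upright white pot; the job was handed in at about 20 s of the 72 s limit, and no verdict was reported.

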